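# Fit the detector into the photometer's spring-plunger post holder

## Robot

A 6-joint arm with a two-finger parallel gripper is mounted at the origin on a cart in front of the work surface, level with it; the furniture and walls round the work are solid. World frame = base frame: x ahead of the robot, y to its left, z up, the work surface at z = 0. Lengths are in mm, angles in rad, forces in N, time in s.
With the tool pointing down it reaches from about 300 to 775 mm from the base axis. Payload 14.6 kg.
Tool frame: the origin (TCP) lies midway between the tips of the shut fingers; the grasp point (between the pads) lies behind it (manip.grip_depth is the z of the grasp point in the tool frame, in mm); z points along the fingers, y is the line along which they close (so a half turn about z gives the same grasp; the last joint's range is limited). The gripper opens to 94 mm and grips with 3 to 60 N. Pads are 16 mm wide; open, the fingers measure 119 mm over their backs; the gripper's body (75 mm by 177 mm) begins 78 mm behind the grasp point.
Start: joints at [1.203, 0.3, 1.521, -0, 1.321, -0.067], TCP at [162.954, 525.295, 205.446] pointing down, gripper open.
Joint ranges: [-3.03, 3.03], [-0.79, 2.21], [0.23, 2.52], [-1.04, 4.18], [0, 3.07], [-2.55, 2.55]. Speed limits (rad/s): [2.22, 2.22, 2.57, 3.14, 3.14, 3.14].

## Interface

Orientations are given as [roll, pitch, yaw] about the fixed x, y, z axes, in that order (R = Rz(yaw) Ry(pitch) Rx(roll)).
In Python, from cell import manip gives the robot as it stands.
- The arm moves only by the shell command python3 nudge.py 'ROWS' [OPENING] [FORCE]. ROWS is a JSON list of rows, 1 to 5 of them, each of 6 numbers: dx, dy, dz in mm, then a rotation vector rx, ry, rz in rad; each row is the pose to reach, as a shift and turn from the pose commanded when the command began, along the tool's axes at that moment; what a row does not reach only later rows make up. A row lasts 1/10 s, in which the tool goes at most 50 mm and 0.15 rad, less where a joint would pass 70% of its speed; a pose out of reach is approached as far as the arm can. OPENING is the finger opening in mm, set as the command begins (- or left out keeps the last). The fingers move at their own pace and stop on an object; FORCE is the grip in N (left out, the last holds). Time passes only in rows, so rows that do not move let the fingers close. It prints the time, the measured TCP pose, the force, the opening and the grip force at its end.
- manip.read_state(): the state, without advancing time (a new reading comes with each control period).
- manip.camera(name): name is "side" or "top" or "wrist"; returns (picture, depth): 420x560x3 uint8, red, green, blue; 420x560 float32, mm along the optical axis (not along the pixel's ray), 0 where there is no reading.
- manip.camera_info(name): a dict with "K" (3x3 intrinsics, pixels), "dist" ([k1, k2, p1, p2, k3] as OpenCV has them; the pictures are not rectified), "rvec" (rotation vector, rad) and "tvec" (3), from world to camera coordinates, as OpenCV has them; the wrist camera has in their place "mount" (4x4, takes a point from camera to tool coordinates, whose origin is the TCP and whose axes are the flange's). Camera axes: x right, y down, z forward; pixel columns grow to the right and rows downward; lengths in mm; the calibration is good to about 2 mm. A picture is of the moment at which its call begins: read the wrist's pose just before it. camera_info takes no time and is no camera call.
- manip.sign_off(): hands the job in; it is judged then, once.
The state is a dict: "clock": time; "joints": joint angles; "qd": joint speeds; "effort": joint torques, N m; "eef_pos": TCP position; "eef_rot": TCP orientation; "wrist_force": force on the tool from outside, world axes, zero at the start; "moment": the same for the moment, N m; "finger_gap": finger opening in mm; "finger_force": force on a finger pad.
Only numpy, scipy, OpenCV 4.12 (cv2) and the standard library are available. Lean on these libraries where they do the work, as an engineer would, in place of code of your own. Each camera call takes 0.05 s, during which the arm holds its last target. There are 200 camera calls.

## Task

Take the detector (the square housing on a round post, not the round lens mount) out of the storage block and slide its post into the empty post holder of the photometer plate, past the side spring plunger, until its foot rests on the height stop hidden in the bore, with its window facing the lamp. Feel for the stop and press gently: the stop must not be loaded beyond 15 N. Leave the detector standing there gripped by the plunger, and leave the beaker, the lens and the flask where they are.

Things in the scene. Friction and masses are not known exactly. Their poses are not given: they have to be found in the camera images.
- detector: Loose, about 220 g: dark stepped housing on a round steel post of 16 mm diameter. Origin: centre of the post's foot; z up the post. Foot tapers to 9 mm diameter over its lowest 6 mm. Housing centred on the post, 46 mm in x: lower part 56 mm wide (y), z = 75 to 93 mm; upper part 36 mm wide, to z = 119 mm: grasp that across y from above. Looks to its +x (27 mm snout); socket behind to x = -34 mm.
- detector_window (a point): centre of the detector's window: x = +36 mm, z = +96 mm in the detector's frame
- lens_post: The other post in the storage block: same post, with a thin round lens mount of 48 mm diameter, 12 mm thick, on top. Origin: centre of its foot. Not to be moved.
- post_block: Grey plastic storage block 64 (x) x 170 (y) x 45 (z) mm, fixed; origin: centre of its underside. Two round holes of 18 mm diameter, 35 mm deep, at y = -45 and +45 mm; the posts' feet stand 10 mm above the bench. The detector stands in either hole, looking within about 50 degrees of the block's +y.
- rig: Photometer plate, fixed: drilled aluminium plate 120 (x) x 300 (y) x 12 (z) mm, origin: centre of its underside. On it: at y = -100 mm the empty post holder (dark tube of 34 mm diameter), at y = 0 the sample table (66 mm diameter, 95 mm high) with the beaker, at y = +100 mm the finned round lamp, looking to -y, 156 mm high. The detector must look to the rig's +y.
- holder_mouth (a point): Centre of the holder's mouth, on the vertical bore's axis, 84 mm above the bench. Mouth flared to 23 mm diameter, narrowing over 5 mm to a bore of 17 mm. Pushing the tapered foot past the plunger, whose nose stands in the bore 22 mm below the mouth, takes up to about 15 N; then the post drags with up to 8 N. The plunger holds the post by friction: it does not sink to the stop by itself.
- plunger: Spring plunger in the side of the post holder: 8 mm round nose, knurled steel knob outside, slides along the rig's x. Origin: centre of its nose. Presses with 4 N, rising 1.5 N per mm; the post pushes it back 1 to 3 mm.
- height_stop: Height-stop screw in the bore. Origin: its fixed nut, 68 mm below the mouth, on the bore's axis. The screw's rubber-tipped end, on which the post's foot must rest, is hidden and set anew each time: 34 to 56 mm below the mouth. Its depth is not given: feel for it. The rubber gives 8 N per mm over 2 mm, then it is hard.
- lamp_window (a point): centre of the lamp's window: y = +64 mm, z = 132 mm in the rig's frame
- beaker: small glass beaker, 46 mm diameter, 59 mm high, standing on the sample table; origin: centre of its underside; must not be moved
- flask: small conical glass flask, 50 mm diameter, 76 mm high, standing on the bench near the instruments; origin: centre of its underside; must not be moved

How it is judged:
By the outcome, as a careful person would: the job done as asked, in the order asked, and still so for the second after the job is handed in, with the robot touching nothing.
It also fails if it takes over 45 s, if anything falls off the work surface, if the arm or the gripper's body presses on something with over 40 N, if the wrist force passes 120 N, or if a joint passes its speed limit or range.

## Working session

There is one attempt and no reset: what is moved stays moved. The work goes in short steps, Python scripts to look and compute and a shell command to move; the robot and the scene stay as the last step left them, time stands still between calls to the robot, and variables do not carry over. Pictures are saved under pics/ and viewed, at most 10 in all, crops included, and the job is handed in when it is done.

```bash
ls; mkdir -p pics; python3 - <<'E'
from cell import manip
import cv2,numpy as np
s=manip.read_state();print(s, manip.grip_depth)
for n in ("top","side"):
    im,d=manip.camera(n);cv2.imwrite(f"pics/{n}0.png",im[:,:,::-1]);np.savez(f"pics/{n}0.npz",im=im,d=d)
    print(n,manip.camera_info(n))
E
```

```text
cell.py
nudge.py
pics
{'clock': 0.0, 'joints': array([ 1.20340353e+00,  3.00473450e-01,  1.52158635e+00,  1.62152574e-05,
        1.32065517e+00, -6.65765779e-02]), 'qd': array([-0.00215909,  0.00073887,  0.00127576, -0.00046686, -0.00171363,
        0.00110024]), 'effort': array([-3.17103550e-04, -5.31807983e+01, -3.52732229e+01,  7.08386488e-02,
        2.44464056e-02, -1.49959574e-04]), 'eef_pos': array([162.86026866, 525.06976299, 204.88280006]), 'eef_rot': array([-3.14047387e+00, -9.03358916e-05,  2.84077236e+00]), 'wrist_force': array([ 0.14430922, -0.48726161,  0.19170779]), 'moment': array([-0.02913836,  0.00055846, -0.01226752]), 'finger_force': 0.0, 'finger_gap': 93.69149499358737} -18.8
top {'K': array([[409.56526777,   0.        , 284.68563125],
       [  0.        , 409.56526777, 211.10080596],
       [  0.        ,   0.        ,   1.        ]]), 'dist': array([-0.0246468,  0.       ,  0.       ,  0.       ,  0.       ]), 'rvec': array([ 2.19839568, -2.18264221,  0.04075754]), 'tvec': array([-156.96687289,  570.4644084 , 1050.7325427 ])}
side {'K': array([[490.88197615,   0.        , 278.90404866],
       [  0.        , 490.88197615, 208.13946812],
       [  0.        ,   0.        ,   1.        ]]), 'dist': array([0.03308757, 0.        , 0.        , 0.        , 0.        ]), 'rvec': array([ 1.90671366, -0.45827154,  0.29598976]), 'tvec': array([-587.67298521,  164.11673883, 1106.57896454])}
```
View pics/top0.png

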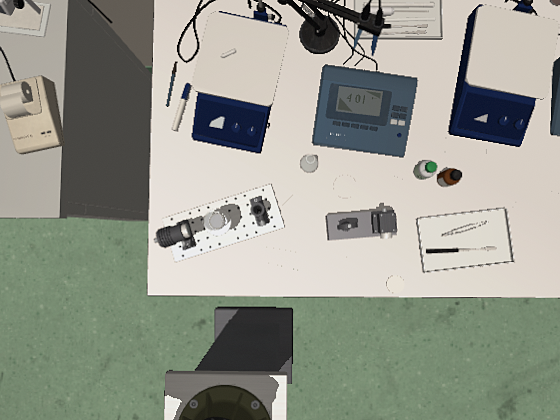

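View pics/side0.png

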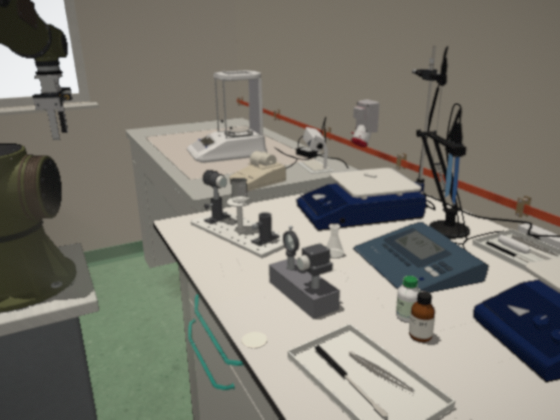

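The top view has the rig at (155–285, 185–262), with the lamp at (178,234) and the holder at (262,208). The storage block is at (327–398, 205–240), with the lens at (347,224) and the detector at (382,222). The side view agrees: lens (290,243), detector (315,258), flask (335,240). Next I'll look closer and work out heights.

```bash
cat > h.py <<'E'
import numpy as np,cv2
from cell import manip
from scipy.spatial.transform import Rotation as Ro
def cloud(n,d,pose=None):
    c=manip.camera_info(n);h,w=d.shape
    u,v=np.meshgrid(np.arange(w),np.arange(h))
    p=cv2.undistortPoints(np.stack([u,v],-1).reshape(-1,1,2).astype(float),c["K"],c["dist"]).reshape(h,w,2)
    P=np.dstack([p[...,0]*d,p[...,1]*d,d])
    if n=="wrist":
        M=c["mount"];P=P@M[:3,:3].T+M[:3,3];pos,rot=pose
        P=P@Ro.from_euler("xyz",rot).as_matrix().T+pos
    else:
        R=cv2.Rodrigues(c["rvec"])[0];P=(P-c["tvec"])@R
    P[d<=0]=np.nan
    return P
E
python3 - <<'E'
from h import *
z=np.load("pics/top0.npz");im,d=z["im"],z["d"];P=cloud("top",d)
c=lambda a,b,e,f:cv2.resize(im[b:f,a:e],None,fx=5,fy=5,interpolation=cv2.INTER_CUBIC)
A=c(150,180,290,265);B=c(310,195,420,250)
o=np.zeros((600,700,3),np.uint8);A=cv2.resize(A,(560,340));o[:340,:560]=A;B=cv2.resize(B,(520,260));o[340:,:520]=B
cv2.imwrite("pics/crop1.png",o[:,:,::-1])
Z=P[...,2]
def rep(n,a,b,e,f,lo,hi):
    m=np.zeros(Z.shape,bool);m[b:f,a:e]=1;m&=(Z>lo)&(Z<hi);q=P[m]
    if len(q)<5:print(n,len(q));return
    r=cv2.minAreaRect(q[:,:2].astype(np.float32));print(n,len(q),"med",np.median(q,0).round(1),"rect",np.round(r[0],1),np.round(r[1],1),round(r[2],1))
rep("bench",290,230,320,260,-30,30)
rep("block",310,195,420,250,35,55)
rep("det upper",360,195,420,250,120,140)
rep("det lower",360,195,420,250,85,115)
rep("lens",325,195,370,250,70,140)
rep("plate",150,180,290,265,6,20)
rep("holder",240,190,285,230,70,120)
rep("lamp",150,210,200,260,100,175)
rep("beaker",195,200,240,240,70,170)
rep("flask",298,150,320,175,10,110)
E
```

```text
bench 898 med [ 4.841e+02 -2.064e+02  4.000e-01] rect [ 485.  -205.4] [76.  76.2] 0.4
block 1080 med [ 535.8 -324.9   45.6] rect [ 536.6 -345.8] [ 64.1 170.8] 5.1
det upper 335 med [ 540.  -390.4  129.4] rect [ 535.6 -391. ] [56.1 37.1] 3.9
det lower 197 med [ 540.4 -370.8  104.1] rect [ 539.8 -390.8] [68.  57.5] 3.8
lens 121 med [ 532.4 -297.3  125.3] rect [ 532.4 -300.3] [46.4 21.8] 79.4
plate 3819 med [543.2 -13.9  12.5] rect [550.4  24.6] [204.7 348.2] 4.3
holder 141 med [570.1 -88.7  83.3] rect [563.2 -92.8] [53.6 33.3] 37.1
lamp 593 med [508.9 102.2 148.3] rect [508.1 107.4] [45.5 81.2] 18.6
beaker 607 med [540.2   8.   97.8] rect [539.2   4.2] [55.2 65.1] 75.4
flask 233 med [ 690.2 -212.4   31.3] rect [ 695.9 -214.1] [44.5 43.4] 89.6
```

View pics/crop1.png

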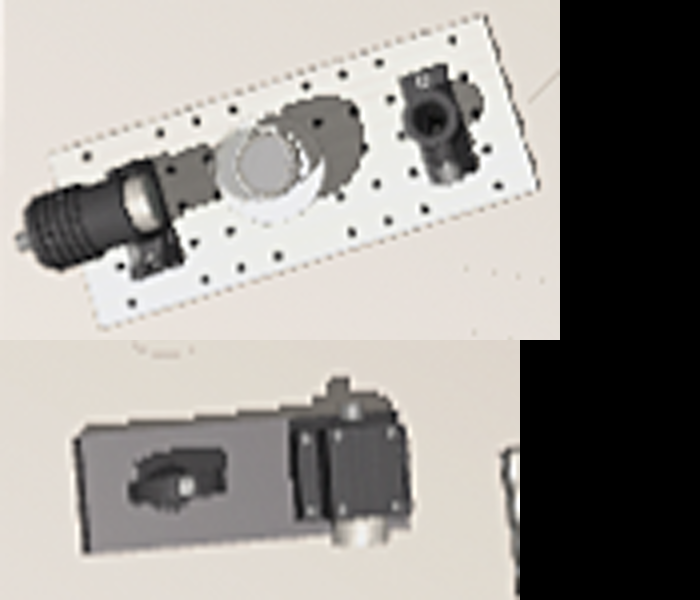

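```bash
cat >> h.py <<'E'
def delta(goal,yangle):
    "tool-axes shift and turn to TCP goal (tool down), tool y at world angle yangle"
    s=manip.read_state();R=Ro.from_euler("xyz",s["eef_rot"])
    y=np.array([np.cos(yangle),np.sin(yangle),0]);z=np.array([0,0,-1.]);G=np.column_stack([np.cross(y,z),y,z])
    print("clock",s["clock"].__round__(2),"shift",R.inv().apply(np.array(goal)-s["eef_pos"]).round(1),"rv",(R.inv()*Ro.from_matrix(G)).as_rotvec().round(3),"dist",round(np.linalg.norm(np.array(goal)-s["eef_pos"])))
def rect(q):
    r=cv2.minAreaRect(q[:,:2].astype(np.float32));return len(q),np.median(q,0).round(1),np.round(r[0],1),np.round(r[1],1),round(r[2],1)
E
python3 - <<'E'
from h import *
z=np.load("pics/top0.npz");im,d=z["im"],z["d"];P=cloud("top",d);Z=P[...,2]
def sub(a,b,e,f,lo,hi):
    m=np.zeros(Z.shape,bool);m[b:f,a:e]=1;return m&(Z>lo)&(Z<hi)
print("det top",rect(P[sub(360,195,420,250,126.5,133)]))
m=sub(150,180,290,265,9.5,15).astype(np.uint8);m=cv2.morphologyEx(m,cv2.MORPH_OPEN,np.ones((3,3)))
n,l,st,_=cv2.connectedComponentsWithStats(m);print("plate",rect(P[l==1+st[1:,4].argmax()]))
print("holder",rect(P[sub(250,195,270,225,79,88)]))
print("lamp top",rect(P[sub(150,210,200,260,150,160)]))
delta([536,-391,215],1.64)
E
```

```text
det top (299, array([ 540.1, -390.6,  129.6]), array([ 540.7, -390.2]), array([45.9, 35.9]), 3.7)
plate (734, array([532.3, -57.9,  12.4]), array([535.8, -58.4]), array([ 69.2, 174.4]), 18.2)
holder (112, array([571.5, -86.2,  83.8]), array([571.5, -85.2]), array([31.8, 32. ]), 0.6)
lamp top (236, array([506.7, 110.5, 152.3]), array([509.8, 101.8]), array([32.4, 68. ]), 14.5)
clock 0.1 shift [-627.8 -764.4   -9.3] rv [-0.001 -0.    -0.37 ] dist 989
```

```bash
for i in 1; do python3 nudge.py '[[-32,-38,0,0,0,0],[-64,-77,0,0,0,0],[-96,-115,0,0,0,0],[-128,-154,0,0,0,0],[-160,-192,0,0,0,0]]' 70; python3 nudge.py '[[-32,-38,0,0,0,0],[-64,-77,0,0,0,0],[-96,-115,0,0,0,0],[-128,-154,0,0,0,0],[-160,-192,0,0,0,0]]'; python3 nudge.py '[[-32,-38,0,0,0,0],[-64,-77,0,0,0,0],[-96,-115,0,0,0,0],[-128,-154,0,0,0,0],[-160,-192,0,0,0,0]]'; done; python3 -c "
from h import *
delta([540.7,-390.2,215],1.635)"
```

```text
clock: 0.6
eef_pos: [258.9, 292.8, 205.2]
eef_rot: [-3.141, -0.0, 2.841]
wrist_force: [0.5, 0.7, 0.6]
finger_gap: 69.9
finger_force: 0.0
clock: 1.1
eef_pos: [354.8, 62.1, 205.6]
eef_rot: [3.141, 0.001, 2.841]
wrist_force: [1.8, 1.0, 0.1]
finger_gap: 70.0
finger_force: 0.0
clock: 1.6
eef_pos: [450.7, -168.6, 205.3]
eef_rot: [3.141, -0.0, 2.84]
wrist_force: [1.0, 1.1, 1.0]
finger_gap: 70.2
finger_force: 0.0
clock 1.6 shift [-151.8 -184.9   -9.8] rv [ 0.    -0.    -0.366] dist 239
```

```bash
python3 nudge.py '[[-31,-37,-2,0,0,-0.08],[-61,-74,-4,0,0,-0.16],[-91,-111,-6,0,0,-0.24],[-121,-148,-8,0,0,-0.3],[-152,-185,-10,0,0,-0.366]]'; python3 nudge.py '[[0,0,0,0,0,0]]' | tail -1; python3 - <<'E'
from h import *
s=manip.read_state();im,d=manip.camera("wrist")
P=cloud("wrist",d,(s["eef_pos"],s["eef_rot"]));np.savez("pics/w1.npz",im=im,d=d,P=P);cv2.imwrite("pics/w1.png",im[:,:,::-1])
Z=P[...,2];m=(Z>126)&(Z<134)&(abs(P[...,0]-540)<60)&(abs(P[...,1]+390)<60)
print("det top",rect(P[m]));print(manip.camera_info("wrist")["mount"])
m=(Z>40)&(Z<50)&(abs(P[...,0]-540)<90)&(abs(P[...,1]+350)<120);print("block",rect(P[m]))
delta([540.7,-390.2,106],1.635)
E
```

```text
clock: 2.1
eef_pos: [541.0, -389.9, 215.1]
eef_rot: [3.141, -0.0, -3.074]
wrist_force: [-0.8, 0.8, 0.6]
finger_gap: 69.8
finger_force: 0.0
finger_force: 0.0
det top (2646, array([ 539.7, -390.5,  129.2]), array([ 540.6, -390.4]), array([45.6, 36. ]), 3.9)
[[ 3.59666279e-04 -9.63087763e-01 -2.69187352e-01  7.91029349e+01]
 [ 9.99999900e-01  2.74707152e-04  3.53282371e-04  2.80117593e-01]
 [-2.66294237e-04 -2.69187452e-01  9.63087766e-01 -1.79653956e+02]
 [ 0.00000000e+00  0.00000000e+00  0.00000000e+00  1.00000000e+00]]
block (5784, array([ 523.3, -330.7,   45.3]), array([ 537. , -345.6]), array([ 64.6, 170.4]), 4.7)
clock 2.25 shift [ -0.3  -0.5 107. ] rv [ 0.002 -0.002 -0.001] dist 107
```

View pics/w1.png

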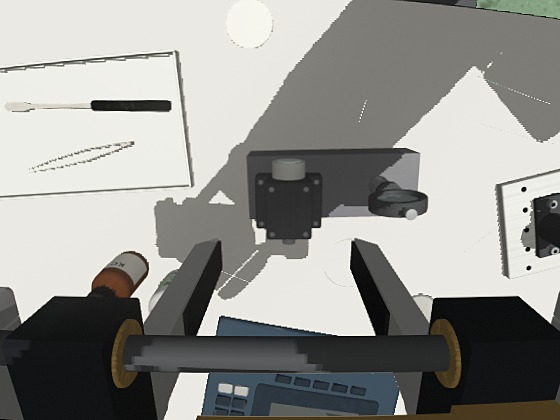

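The wrist view shows the snout at (289,168), pointing to world −x. The socket is at (289,240), and the lens at (398,203) clears the left/right fingers. Detector centre (540.6, −390.4) matches the block's hole, so I'm descending.

```bash
python3 nudge.py '[[0,0,25,0,0,0],[0,0,50,0,0,0],[0,0,75,0,0,0],[0,0,95,0,0,0],[0,0,108,0,0,0]]'; python3 nudge.py '[[0,0,0,0,0,0],[0,0,0,0,0,0],[0,0,0,0,0,0],[0,0,0,0,0,0],[0,0,0,0,0,0]]' 30 50;python3 nudge.py '[[0,0,0,0,0,0],[0,0,0,0,0,0],[0,0,0,0,0,0]]'
```

```text
clock: 2.75
eef_pos: [540.3, -386.7, 106.2]
eef_rot: [3.14, -0.001, -3.076]
wrist_force: [0.2, -0.4, 0.5]
finger_gap: 70.1
finger_force: 0.0
clock: 3.25
eef_pos: [541.0, -388.3, 108.2]
eef_rot: [-3.141, 0.001, -3.076]
wrist_force: [0.8, -1.4, 2.6]
finger_gap: 35.7
finger_force: 49.9
clock: 3.55
eef_pos: [541.1, -388.4, 108.2]
eef_rot: [-3.141, 0.001, -3.076]
wrist_force: [-0.1, -0.2, 4.7]
finger_gap: 35.8
finger_force: 49.9
```

```bash
python3 nudge.py '[[0,0,-10,0,0,0],[0,0,-20,0,0,0],[0,0,-35,0,0,0],[0,0,-50,0,0,0],[0,0,-70,0,0,0]]'; python3 nudge.py '[[0,0,-25,0,0,0],[0,0,-50,0,0,0],[0,0,-70,0,0,0],[0,0,-85,0,0,0],[0,0,-85,0,0,0]]'; python3 -c "
from h import *
delta([571.5,-85.2,262],1.635-np.deg2rad(183.8-108.2))"
```

```text
clock: 4.05
eef_pos: [540.6, -387.8, 178.6]
eef_rot: [3.141, -0.0, -3.076]
wrist_force: [0.2, -0.1, -2.2]
finger_gap: 35.5
finger_force: 49.8
clock: 4.55
eef_pos: [541.2, -388.3, 265.9]
eef_rot: [-3.139, 0.003, -3.076]
wrist_force: [0.5, -0.6, -2.2]
finger_gap: 35.4
finger_force: 49.8
clock 4.55 shift [-50.  300.5   3.2] rv [-0.     0.005  1.321] dist 305
```

```bash
python3 nudge.py '[[-5,30,0,0,0,0.13],[-10,60,0,0,0,0.26],[-15,90,0,0,0,0.4],[-20,120,0,0,0,0.53],[-25,150,0,0,0,0.66]]'; python3 -c "
from h import *
delta([571.5,-85.2,262],1.635-np.deg2rad(183.8-108.2))"
```

```text
clock: 5.05
eef_pos: [555.7, -235.3, 262.0]
eef_rot: [-3.142, -0.001, 2.541]
wrist_force: [1.0, -0.7, -2.7]
finger_gap: 35.5
finger_force: 49.8
clock 5.05 shift [ 71.7 132.8   0. ] rv [-0.    -0.001  0.655] dist 151
```

```bash
python3 nudge.py '[[14,26,0,0,0,0.13],[28,52,0,0,0,0.26],[43,80,0,0,0,0.39],[57,107,0,0,0,0.52],[71,132,0,0,0,0.655]]'; python3 nudge.py '[[0,0,0,0,0,0],[0,0,0,0,0,0]]'; python3 - <<'E'
from h import *
for n in ("wrist","side","top"):
    s=manip.read_state();im,d=manip.camera(n)
    P=cloud(n,d,(s["eef_pos"],s["eef_rot"]));np.savez(f"pics/{n}2.npz",im=im,d=d,P=P,pos=s["eef_pos"])
    Z=P[...,2];near=np.hypot(P[...,0]-571,P[...,1]+86)<45
    print(n,s["eef_pos"].round(1),"rim",rect(P[near&(Z>80)&(Z<88)]) if (near&(Z>80)&(Z<88)).sum()>5 else 0)
    m=near&(Z>160)&(Z<232);print("post",m.sum(),rect(P[m]) if m.sum()>5 else 0, np.nanmin(Z[m]) if m.any() else 0)
    o=im if n=="wrist" else im
    cv2.imwrite(f"pics/{n}2.png",im[:,:,::-1])
    if n=="side":
        v=np.argwhere(near&(Z>60)&(Z<300));print(v.min(0),v.max(0))
        a,b=v.min(0)-20;c=a+120;e=b+160
        cv2.imwrite("pics/side2c.png",cv2.resize(im[a:c,b:e,::-1],None,fx=4,fy=4));print(a,b)
E
```

```text
clock: 5.55
eef_pos: [570.8, -86.1, 262.1]
eef_rot: [-3.141, -0.001, 1.887]
wrist_force: [-0.1, -0.6, -2.4]
finger_gap: 35.5
finger_force: 49.8
clock: 5.75
eef_pos: [570.9, -87.4, 262.2]
eef_rot: [-3.141, -0.0, 1.895]
wrist_force: [0.1, -0.4, -1.8]
finger_gap: 35.8
finger_force: 49.8
wrist [570.9 -87.4 262.2] rim (372, array([568.5, -77.5,  83.9]), array([570.6, -79.1]), array([33.8, 20.4]), 15.5)
post 0 0 0
side [570.9 -88.  262.2] rim (44, array([573.5, -82.7,  81.4]), array([573.7, -86.7]), array([30.8, 33.7]), 3.5)
post 167 (167, array([567.2, -95.1, 200.2]), array([567.2, -94.7]), array([13. , 19.3]), 59.7) 163.1359481743846
[128 248] [227 276]
108 228
top [570.9 -88.4 262.2] rim 0
post 0 0 0
```

View pics/wrist2.png

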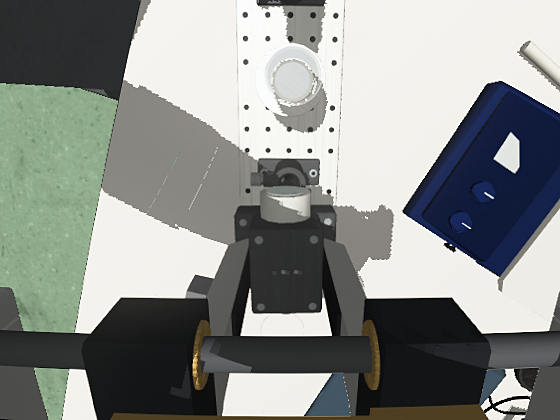

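View pics/side2c.png

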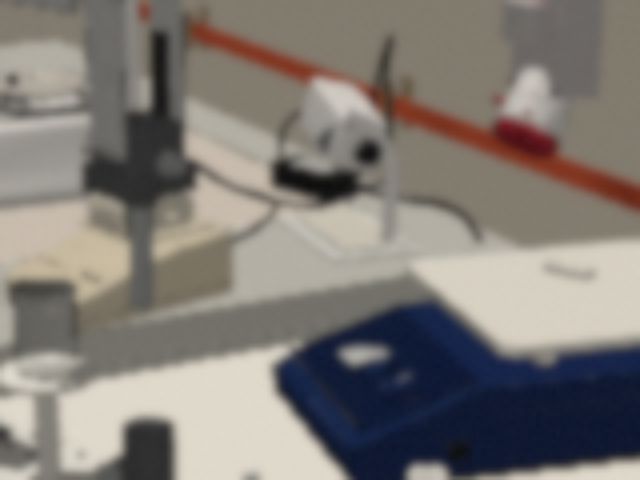

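The wrist view shows the snout (287,207) pointing along the plate toward the beaker and lamp, and the holder rim partly hidden at (290,175). The side crop shows the post (140,260) hanging above the holder (148,450). Now I'll quantify the offset.

```bash
python3 - <<'E'
from h import *
s=manip.read_state();print(s["eef_pos"].round(1),s["eef_rot"].round(4),s["wrist_force"].round(1))
w=np.load("pics/wrist2.npz");P=w["P"];Z=P[...,2];near=np.hypot(P[...,0]-571,P[...,1]+86)<40
q=P[near&(Z>270)&(Z<300)];print("top z",np.median(q[:,2]));print("w det top",rect(P[near&(abs(Z-np.median(q[:,2]))<3)]))
# plate yaw from wrist
m=(abs(Z-12)<2.5)&(P[...,1]<140);print("plate",rect(P[m]))
r=P[near&(Z>81)&(Z<87)]
# side: axis by silhouettes
z=np.load("pics/side2.npz");P=z["P"];Z=P[...,2];c=manip.camera_info("side");R=cv2.Rodrigues(c["rvec"])[0];C=-R.T@c["tvec"];print("cam",C.round())
near=np.hypot(P[...,0]-571,P[...,1]+86)<45
def cyl(lo,hi,rad):
    q=P[near&(Z>lo)&(Z<hi)][:,:2]
    f=C[:2]-q.mean(0);f/=np.linalg.norm(f);g=np.array([-f[1],f[0]])
    t=q@g;a=q@f
    mid=(np.percentile(t,2)+np.percentile(t,98))/2;k=abs(t-mid)<rad*.4
    return g*mid+f*(np.median(a[k])-rad*.97), t.max()-t.min(),len(q)
for lo,hi,rad in((172,190,8),(190,205,8),(205,222,8),(45,62,17),(62,80,17)):print(lo,cyl(lo,hi,rad))
E
```

```text
[571.  -88.5 262.3] [-3.1413e+00 -1.0000e-04  1.8923e+00] [-0.6  0.2 -2.2]
top z 283.08362354126643
w det top (6591, array([570.1, -85.6, 283.2]), array([570.7, -87.8]), array([59.2, 46.7]), 18.5)
plate (14585, array([548. , -10.7,  12.4]), array([ 733.8, -138.7]), array([518.9, 572.8]), 15.0)
cam [   97. -1131.   555.]
172 (array([570.20015518, -88.53457893]), np.float64(12.562542674163183), 46)
190 (array([570.41229677, -89.01705788]), np.float64(12.337896463367088), 33)
205 (array([569.76823645, -88.5240914 ]), np.float64(14.785570985306208), 46)
45 (array([565.6544582, -82.9109246]), np.float64(50.662604874725616), 95)
62 (array([566.89261273, -80.46323631]), np.float64(47.970558142418895), 131)
```

```bash
python3 nudge.py '[[2.4,2.2,20,0,0,0],[2.4,2.2,45,0,0,0],[2.4,2.2,65,0,0,0],[2.4,2.2,70,0,0,0],[2.4,2.2,70,0,0,0]]'; python3 nudge.py '[[0,0,0,0,0,0],[0,0,0,0,0,0]]'; python3 - <<'E'
from h import *
s=manip.read_state();im,d=manip.camera("side");P=cloud("side",d);Z=P[...,2]
im2,d2=manip.camera("wrist");W=cloud("wrist",d2,(s["eef_pos"],s["eef_rot"]));Zw=W[...,2]
near=np.hypot(W[...,0]-571,W[...,1]+86)<40;q=W[near&(Zw>195)&(Zw<230)];t=np.median(q[:,2])
print(s["eef_pos"].round(1),t,rect(W[near&(abs(Zw-t)<3)]))
a,b=160,200;cv2.imwrite("pics/side3.png",cv2.resize(im[150:250,210:310,::-1],None,fx=6,fy=6,interpolation=cv2.INTER_CUBIC))
E
```

```text
clock: 6.4
eef_pos: [572.3, -85.3, 192.2]
eef_rot: [-3.141, -0.0, 1.891]
wrist_force: [0.0, -0.6, -1.8]
finger_gap: 35.2
finger_force: 49.8
clock: 6.6
eef_pos: [572.9, -84.9, 193.6]
eef_rot: [3.14, 0.001, 1.892]
wrist_force: [-0.3, -0.1, -1.4]
finger_gap: 36.1
finger_force: 49.8
[572.9 -84.9 193.6] 214.44569849436346 (6583, array([572. , -83.1, 214.7]), array([572.6, -85.4]), array([59.1, 46.8]), 17.8)
```

View pics/side3.png

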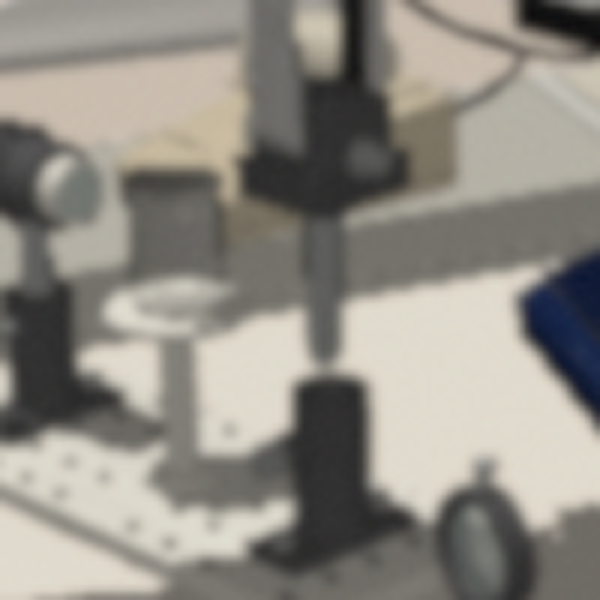

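Foot (325,360) hovers just above the mouth (332,385), and the holder looks ~3 mm right of the post, so I'll measure that.

```bash
python3 - <<'E'
from h import *
im,d=manip.camera("side");s=manip.read_state();g=cv2.GaussianBlur(cv2.cvtColor(im,cv2.COLOR_RGB2GRAY),(1,1),0).astype(float)
c=manip.camera_info("side");R=cv2.Rodrigues(c["rvec"])[0]
pr=lambda p:cv2.projectPoints(np.array([p],float),c["rvec"],c["tvec"],c["K"],c["dist"])[0].ravel()
x,y=s["eef_pos"][:2];print(s["eef_pos"].round(1))
def edges(row,col,w):
    seg=cv2.resize(g[row:row+1,col-w:col+w+1],None,fx=10,fy=1,interpolation=cv2.INTER_CUBIC)[0]
    gr=np.gradient(seg);h=len(seg)//2
    return col-w+(gr[:h].argmin()+.5)/10-.5,col-w+(h+gr[h:].argmax()+.5)/10-.5
for z,w in((160,6),(145,6),(130,6),(115,6),(79,10),(75,10),(71,10),(50,10),(45,10)):
    p=pr([x,y,z]);e=edges(int(round(p[1])),int(round(p[0])),w);px=pr([x+.911,y-.413,z])[0]-p[0]
    print(z,p.round(1),np.round(e,1),"off mm",round((sum(e)/2-p[0])/px,1),"width",round((e[1]-e[0])/px,1))
z=np.load("pics/top0.npz");im,d=z["im"],z["d"];P=cloud("top",d);Z=P[...,2]
m=(np.hypot(P[...,0]-571.5,P[...,1]+85.2)<24)&(Z>81)&(Z<87);q=P[m][:,:2].astype(np.float32)
print("circle",cv2.minEnclosingCircle(q))
w=np.load("pics/wrist2.npz")["P"];r=w[(np.hypot(w[...,0]-572,w[...,1]+85)<19)&(abs(w[...,2]-84)<2)][:,:2]
print("w rim",cv2.minEnclosingCircle(r.astype(np.float32)))
E
```

```text
[572.7 -84.8 193.1]
160 [262.9 185.1] [258. 267.] off mm -1.2 width 22.2
145 [263.1 190.9] [260. 267.] off mm 0.9 width 17.4
130 [263.2 196.5] [260. 267.] off mm 0.6 width 17.4
115 [263.3 202.1] [261. 266.] off mm 0.4 width 12.8
79 [263.7 215.4] [259. 271.] off mm 3.3 width 30.4
75 [263.7 216.9] [258. 271.] off mm 2.0 width 32.7
71 [263.7 218.3] [258. 271.] off mm 1.9 width 32.7
50 [263.9 225.9] [258. 271.] off mm 1.5 width 33.4
45 [264.  227.7] [258. 271.] off mm 1.4 width 33.0
circle ((571.1616821289062, -85.88190460205078), 17.16101837158203)
w rim ((572.2796630859375, -85.20148468017578), 16.95211410522461)
```

Alignment is within about 1 mm, inside the flare's capture. I'll lower into the mouth and watch the forces.

```bash
python3 nudge.py '[[-0.3,0.2,4,0,0,0],[-0.3,0.2,8,0,0,0],[-0.3,0.2,11,0,0,0],[-0.3,0.2,14,0,0,0]]'; python3 nudge.py '[[0,0,2,0,0,0],[0,0,4,0,0,0],[0,0,6,0,0,0],[0,0,6,0,0,0]]'; python3 -c "
from h import *
s=manip.read_state();print(s['moment'],s['wrist_force'])"
```

```text
clock: 7.15
eef_pos: [572.7, -84.9, 178.0]
eef_rot: [-3.141, -0.0, 1.892]
wrist_force: [0.7, -0.4, -2.7]
finger_gap: 35.4
finger_force: 49.8
clock: 7.55
eef_pos: [573.2, -84.9, 172.7]
eef_rot: [3.14, 0.0, 1.892]
wrist_force: [3.1, 0.2, -1.6]
finger_gap: 35.6
finger_force: 49.8
[ 0.05764567 -0.74186621 -0.03974725] [ 3.09614311  0.20616906 -1.56872797]
```

```bash
python3 nudge.py '[[-0.2,0.7,0,0,0,0],[-0.2,0.7,2,0,0,0],[-0.2,0.7,4,0,0,0],[-0.2,0.7,4,0,0,0]]'; python3 -c "
from h import *
s=manip.read_state();print(s['moment'],s['wrist_force'])"
```

```text
clock: 7.95
eef_pos: [573.9, -84.8, 168.4]
eef_rot: [3.14, 0.0, 1.892]
wrist_force: [6.0, 1.5, -2.3]
finger_gap: 35.6
finger_force: 49.8
[ 0.17885655 -1.48628421  0.01409462] [ 5.99685309  1.47467899 -2.34782645]
```

```bash
python3 nudge.py '[[0,0.8,0,0,0,0],[0,0.8,0,0,0,0],[0,0.8,0,0,0,0]]'; python3 -c "
from h import *
s=manip.read_state();print(s['moment'],s['wrist_force'])"
```

```text
clock: 8.25
eef_pos: [574.2, -84.6, 168.3]
eef_rot: [-3.141, -0.0, 1.892]
wrist_force: [3.3, -0.2, -2.2]
finger_gap: 35.9
finger_force: 49.8
[-0.01266327 -0.90211902  0.02999328] [ 3.3430289  -0.15817472 -2.21629666]
```

Correct direction; a bit more, then descend.

```bash
python3 nudge.py '[[0,0.8,0,0,0,0],[0,0.8,0,0,0,0],[0,0.8,0,0,0,0]]'; python3 nudge.py '[[0,0,1,0,0,0],[0,0,2,0,0,0],[0,0,3,0,0,0],[0,0,4,0,0,0]]'; python3 -c "
from h import *
s=manip.read_state();print(s['moment'],s['wrist_force'])"
```

```text
clock: 8.55
eef_pos: [574.7, -84.4, 168.2]
eef_rot: [-3.141, -0.0, 1.892]
wrist_force: [0.7, -0.6, -2.6]
finger_gap: 35.8
finger_force: 49.8
clock: 8.95
eef_pos: [574.9, -84.4, 164.3]
eef_rot: [-3.141, -0.0, 1.892]
wrist_force: [-0.1, -0.6, -2.4]
finger_gap: 35.6
finger_force: 49.9
[-0.09981345  0.0288944   0.01072972] [-0.06590945 -0.63624672 -2.40336686]
```

```bash
python3 nudge.py '[[0,0,1.5,0,0,0],[0,0,3,0,0,0],[0,0,4.5,0,0,0],[0,0,4.5,0,0,0]]'; python3 nudge.py '[[0,0,1.5,0,0,0],[0,0,3,0,0,0],[0,0,4.5,0,0,0],[0,0,4.5,0,0,0]]';  python3 nudge.py '[[0,0,1,0,0,0],[0,0,2,0,0,0],[0,0,3,0,0,0],[0,0,3,0,0,0]]'
```

```text
clock: 9.35
eef_pos: [575.0, -84.3, 159.8]
eef_rot: [3.142, -0.0, 1.892]
wrist_force: [0.5, -0.5, -3.1]
finger_gap: 35.7
finger_force: 49.8
clock: 9.75
eef_pos: [575.2, -84.4, 155.5]
eef_rot: [3.141, 0.0, 1.892]
wrist_force: [0.9, -1.1, 1.1]
finger_gap: 35.9
finger_force: 49.8
clock: 10.15
eef_pos: [575.1, -84.4, 152.4]
eef_rot: [3.141, 0.0, 1.892]
wrist_force: [2.1, -0.2, 0.8]
finger_gap: 35.5
finger_force: 49.8
```

Past the plunger; drag is about 3 N. Now feeling for the stop in 1 mm steps, with a force check after each.

```bash
cat > ok.py <<'E'
from h import *
import sys
s=manip.read_state();print(s["clock"].round(2),"z",s["eef_pos"][2].round(2),"F",s["wrist_force"].round(1));sys.exit(s["wrist_force"][2]>3.2)
E
n="python3 nudge.py"; q=/dev/null
$n '[[0,0,1,0,0,0],[0,0,1,0,0,0]]' >$q; python3 ok.py && $n '[[0,0,1,0,0,0],[0,0,1,0,0,0]]' >$q; python3 ok.py && $n '[[0,0,1,0,0,0],[0,0,1,0,0,0]]' >$q; python3 ok.py && $n '[[0,0,1,0,0,0],[0,0,1,0,0,0]]' >$q; python3 ok.py && $n '[[0,0,1,0,0,0],[0,0,1,0,0,0]]' >$q; python3 ok.py
```

```text
Traceback (most recent call last):
  File "ok.py", line 3, in <module>
    s=manip.read_state();print(s["clock"].round(2),"z",s["eef_pos"][2].round(2),"F",s["wrist_force"].round(1));sys.exit(s["wrist_force"][2]>3.2)
                               ^^^^^^^^^^^^^^^^
AttributeError: 'float' object has no attribute 'round'
Traceback (most recent call last):
  File "ok.py", line 3, in <module>
    s=manip.read_state();print(s["clock"].round(2),"z",s["eef_pos"][2].round(2),"F",s["wrist_force"].round(1));sys.exit(s["wrist_force"][2]>3.2)
                               ^^^^^^^^^^^^^^^^
AttributeError: 'float' object has no attribute 'round'
Traceback (most recent call last):
  File "ok.py", line 3, in <module>
    s=manip.read_state();print(s["clock"].round(2),"z",s["eef_pos"][2].round(2),"F",s["wrist_force"].round(1));sys.exit(s["wrist_force"][2]>3.2)
                               ^^^^^^^^^^^^^^^^
AttributeError: 'float' object has no attribute 'round'
Traceback (most recent call last):
  File "ok.py", line 3, in <module>
    s=manip.read_state();print(s["clock"].round(2),"z",s["eef_pos"][2].round(2),"F",s["wrist_force"].round(1));sys.exit(s["wrist_force"][2]>3.2)
                               ^^^^^^^^^^^^^^^^
AttributeError: 'float' object has no attribute 'round'
Traceback (most recent call last):
  File "ok.py", line 3, in <module>
    s=manip.read_state();print(s["clock"].round(2),"z",s["eef_pos"][2].round(2),"F",s["wrist_force"].round(1));sys.exit(s["wrist_force"][2]>3.2)
                               ^^^^^^^^^^^^^^^^
AttributeError: 'float' object has no attribute 'round'
```

```bash
sed -i 's/s\["clock"\].round(2)/round(s["clock"],2)/; s/sys.exit(\(.*\))$/sys.exit(int(\1))/' ok.py
n="python3 nudge.py"; q=/dev/null
python3 ok.py && $n '[[0,0,1,0,0,0],[0,0,1,0,0,0]]' >$q && python3 ok.py && $n '[[0,0,1,0,0,0],[0,0,1,0,0,0]]' >$q && python3 ok.py && $n '[[0,0,1,0,0,0],[0,0,1,0,0,0]]' >$q && python3 ok.py && $n '[[0,0,1,0,0,0],[0,0,1,0,0,0]]' >$q && python3 ok.py
```

```text
10.35 z 151.36 F [ 2.7 -0.9 -0.1]
10.55 z 150.27 F [3.3 0.3 0.6]
10.75 z 149.3 F [ 3.3 -0.  -0.4]
10.95 z 148.26 F [ 3.8 -0.8 -0.4]
11.15 z 147.27 F [ 2.6 -0.1  0.4]
```

```bash
n="python3 nudge.py"; q=/dev/null
$n '[[0,0,1,0,0,0],[0,0,1,0,0,0]]' >$q && python3 ok.py && $n '[[0,0,1,0,0,0],[0,0,1,0,0,0]]' >$q && python3 ok.py && $n '[[0,0,1,0,0,0],[0,0,1,0,0,0]]' >$q && python3 ok.py && $n '[[0,0,1,0,0,0],[0,0,1,0,0,0]]' >$q && python3 ok.py && $n '[[0,0,1,0,0,0],[0,0,1,0,0,0]]' >$q && python3 ok.py && $n '[[0,0,1,0,0,0],[0,0,1,0,0,0]]' >$q && python3 ok.py && $n '[[0,0,1,0,0,0],[0,0,1,0,0,0]]' >$q && python3 ok.py && $n '[[0,0,1,0,0,0],[0,0,1,0,0,0]]' >$q && python3 ok.py
```

```text
11.35 z 146.29 F [ 2.7 -0.  -0.8]
11.55 z 145.31 F [ 1.6 -0.1  0.3]
11.75 z 144.28 F [2.  0.2 1. ]
11.95 z 143.28 F [2.1 0.1 0.3]
12.15 z 142.28 F [ 1.7 -1.3  0.5]
12.35 z 141.28 F [ 2.1 -0.4  0.6]
12.55 z 140.29 F [ 1.3 -0.4  0.9]
12.75 z 139.27 F [ 1.7 -0.7  2.2]
```

```bash
n="python3 nudge.py"; q=/dev/null
python3 ok.py && $n '[[0,0,0.5,0,0,0],[0,0,0.5,0,0,0]]' >$q && python3 ok.py && $n '[[0,0,0.5,0,0,0],[0,0,0.5,0,0,0]]' >$q && python3 ok.py && $n '[[0,0,0.5,0,0,0],[0,0,0.5,0,0,0]]' >$q && python3 ok.py && $n '[[0,0,0.5,0,0,0],[0,0,0.5,0,0,0]]' >$q && python3 ok.py
```

```text
12.75 z 139.27 F [ 1.7 -0.7  2.2]
12.95 z 138.9 F [ 0.6 -0.7  2.1]
13.15 z 138.47 F [ 0.7 -0.2  1.9]
13.35 z 137.92 F [ 0.3 -0.4  3.1]
13.55 z 137.4 F [-0.2 -0.1  3.1]
```

```bash
sed -i 's/>3.2/>5/' ok.py; n="python3 nudge.py"; q=/dev/null
$n '[[0,0,0.5,0,0,0],[0,0,0.5,0,0,0]]' >$q && python3 ok.py && $n '[[0,0,0.5,0,0,0],[0,0,0.5,0,0,0]]' >$q && python3 ok.py && $n '[[0,0,0.5,0,0,0],[0,0,0.5,0,0,0]]' >$q && python3 ok.py && $n '[[0,0,0.5,0,0,0],[0,0,0.5,0,0,0]]' >$q && python3 ok.py && $n '[[0,0,0.5,0,0,0],[0,0,0.5,0,0,0]]' >$q && python3 ok.py && $n '[[0,0,0.5,0,0,0],[0,0,0.5,0,0,0]]' >$q && python3 ok.py
```

```text
13.75 z 136.87 F [ 0.4 -1.7  3.1]
13.95 z 136.37 F [-0.3 -0.2  3.1]
14.15 z 135.89 F [-0.4 -0.9  4.3]
14.35 z 135.4 F [-0.2 -1.1  3.6]
14.55 z 134.89 F [-0.6 -1.3  3.4]
14.75 z 134.4 F [-0.8 -0.8  4. ]
```

```bash
sed -i 's/>5/>5.6/' ok.py; n="python3 nudge.py"; q=/dev/null
$n '[[0,0,0.5,0,0,0],[0,0,0.5,0,0,0]]' >$q && python3 ok.py && $n '[[0,0,0.5,0,0,0],[0,0,0.5,0,0,0]]' >$q && python3 ok.py && $n '[[0,0,0.5,0,0,0],[0,0,0.5,0,0,0]]' >$q && python3 ok.py && $n '[[0,0,0.5,0,0,0],[0,0,0.5,0,0,0]]' >$q && python3 ok.py && $n '[[0,0,0.5,0,0,0],[0,0,0.5,0,0,0]]' >$q && python3 ok.py && $n '[[0,0,0.5,0,0,0],[0,0,0.5,0,0,0]]' >$q && python3 ok.py
python3 - <<'E'
from h import *
s=manip.read_state();im,d=manip.camera("wrist");W=cloud("wrist",d,(s["eef_pos"],s["eef_rot"]));Z=W[...,2]
near=np.hypot(W[...,0]-574,W[...,1]+85)<40;z0=s["eef_pos"][2];q=W[near&(Z>z0+10)&(Z<z0+30)];t=np.median(q[:,2]);print("top-TCP",t-z0,"(was 20.8)")
E
```

```text
14.95 z 133.87 F [-0.3 -1.8  2.7]
15.15 z 133.51 F [-1.4 -1.4  4.9]
15.35 z 133.26 F [-2.2 -0.5  7.9]
top-TCP 20.930216026623043 (was 20.8)
```

```bash
python3 nudge.py '[[0,0,0,0,0,0]]' >/dev/null; python3 ok.py; python3 nudge.py '[[0,0,0.4,0,0,0],[0,0,0.4,0,0,0]]' >/dev/null; python3 ok.py
```

```text
15.5 z 133.23 F [-2.8 -0.9  7.1]
15.7 z 133.1 F [-2.5 -1.  10.1]
```

Stop found: foot about 35 mm above the bench (49 mm below the mouth), stop load about 6 N. Releasing and withdrawing.

```bash
python3 nudge.py '[[0,0,-0.3,0,0,0],[0,0,-0.3,0,0,0],[0,0,-0.3,0,0,0],[0,0,-0.3,0,0,0]]' 60 ; python3 nudge.py '[[0,0,-5,0,0,0],[0,0,-15,0,0,0],[0,0,-35,0,0,0],[0,0,-60,0,0,0],[0,0,-90,0,0,0]]'; python3 nudge.py '[[-20,0,-30,0,0,0],[-40,0,-30,0,0,0],[-60,0,-30,0,0,0],[-60,0,-30,0,0,0],[-60,0,-30,0,0,0]]'; python3 - <<'E'
from h import *
s=manip.read_state();im,d=manip.camera("wrist");W=cloud("wrist",d,(s["eef_pos"],s["eef_rot"]));Z=W[...,2];cv2.imwrite("pics/w4.png",im[:,:,::-1])
near=np.hypot(W[...,0]-574,W[...,1]+85)<40;m=near&(abs(Z-154)<4)
print("top z",np.median(Z[m]),rect(W[m]))
E
```

```text
clock: 16.1
eef_pos: [574.9, -84.3, 132.5]
eef_rot: [-3.141, -0.0, 1.892]
wrist_force: [0.2, -0.8, 0.3]
finger_gap: 59.2
finger_force: 0.0
clock: 16.6
eef_pos: [574.7, -84.3, 224.1]
eef_rot: [-3.141, -0.0, 1.892]
wrist_force: [-0.1, 1.0, 0.2]
finger_gap: 60.0
finger_force: 0.0
clock: 17.1
eef_pos: [593.8, -141.1, 253.2]
eef_rot: [3.141, -0.0, 1.891]
wrist_force: [-0.2, 0.2, 0.4]
finger_gap: 60.1
finger_force: 0.0
top z 154.2984710712275 (2758, array([574. , -84.6, 154.3]), array([574.2, -85.3]), array([36. , 46.1]), 18.1)
```

View pics/w4.png

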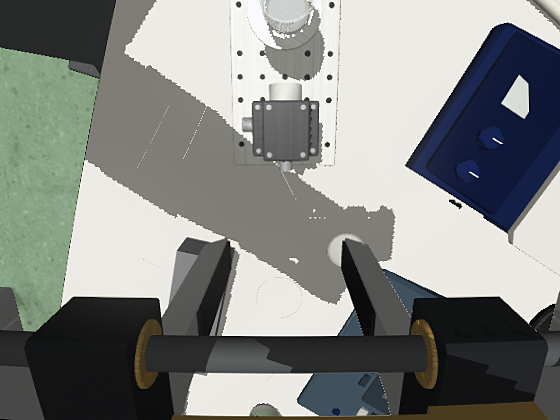

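The detector (285,130) stands in the holder with its snout (285,92) toward the beaker and lamp. Its top is at 154.3 mm, which fits a foot on the stop, and its yaw is 18.1° against the plate's 18.2°. The gripper is clear.

```bash
python3 -c "
from cell import manip
print(manip.sign_off())"
```

```text
the job is handed in; nothing more can be done
None
```

The job is handed in at about 17 s: the detector stands in the post holder, held by the plunger, its foot on the height stop about 49 mm below the mouth, pressed with roughly 6–7 N by my estimate and facing the lamp; I never touched the beaker, lens or flask.

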